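# Key the cover disc onto the tape reel hub and press it home

## Task

A fresh roll of double-sided tape is on the reel loading stand, and its blue cover disc still sits high on the spindle because its slot is not over the hub's brass drive pin. Push the disc round with your fingertips, against one of its black ribs, until the white line points at the yellow index post, so that the slot stands over the pin; then press on the black centre knob until the disc is fully home on the hub, and let go. Do not lift the disc or force it down hard on the pin, and leave the other things where they stand.

Things in the scene. Friction and masses are not known exactly. Their poses are not given: they have to be found in the camera images.
- stand: Grey stand, fixed, with a 176 mm tape roll lying flat on it (roll top 51 mm high). Origin on the table under its centre, z up, x towards pin and yellow-capped index post. Hub face 51.5 mm high, 69 mm across, inside the roll. Index post: 99 to 110 mm out along x, 20 mm wide, 59 mm high. Steel spindle on the axis, 12 mm thick, top 76.5 mm high, hidden in the disc.
- disc: Loose blue disc 130 mm across, 6 mm thick, 0.2 kg. Origin at centre of underside, z up, x through its slot and along its white line (to the rim). Slot 14 mm wide, 23 to 37 mm out. Three black ribs at 60, 180, 300 deg from x, 18 to 60 mm out, 8 mm thick (9.6 at the end), tops 20 mm over the underside. Starts 61.5 mm high and turns freely; home at 51.5 mm. Right when its x runs along the stand's x.
- pin_top (a point): Top centre of the brass drive pin, 8 mm thick, 30 mm out along the stand's x, 59.5 mm high (8 mm above the hub face, 2 mm under the disc at the start). It blocks the disc unless it stands in the slot.
- disc_slot (a point): Middle of the disc's slot, at the level of its underside, 30 mm out along the disc's x. Over the pin: within 3 mm of it, seen from above.
- disc_cap (a point): Centre of the flat top of the disc's black knob, 38 mm across, 32 mm over the underside: 93.5 mm high at the start, 83.5 mm when home. The disc rides on a stiff rubber bush round the spindle that slides down with it at about 6 N less the disc's weight and stays where it is left, so it must be pushed down 10 mm; the knob stays down by itself.
- glue_stick: Bystander, loose: white glue stick 26 mm across, 88 mm tall; origin at the centre of its underside. Not to be moved.
- thumb_wax: Bystander, loose: white round lidded tub of finger wax 49 mm across, 22 mm tall; origin at the centre of its underside. Not to be moved.
- clear_tape: Bystander, loose: small roll of clear tape 54 mm across, 18 mm tall, lying flat; origin at the centre of its underside. Not to be moved.
- bulldog_clip: Bystander, loose: black bulldog clip 38x45x35 mm; origin at the centre of its underside. Not to be moved.

How it is judged:
By the outcome, as a careful person would: the job done as asked, in the order asked, and still so for the second after the job is handed in, with the robot touching nothing.
It also fails if it takes over 48 s, if anything falls off the work surface, if the arm or the gripper's body presses on something with over 40 N, if the wrist force passes 120 N, or if a joint passes its speed limit or range.

## Robot

A 6-joint arm with a two-finger parallel gripper is mounted at the origin on a cart in front of the work surface, level with it; the furniture and walls round the work are solid. World frame = base frame: x ahead of the robot, y to its left, z up, the work surface at z = 0. Lengths are in m, angles in rad, forces in N, time in s.
With the tool pointing down it reaches from about 0.35 to 0.775 m from the base axis. Payload 7.3 kg.
Tool frame: the origin (TCP) lies between the finger pads; the fingertips stand 17 mm ahead of it and the grasp point (between the pads) lies 2 mm behind it; z points along the fingers, y is the direction in which the jaws open and shut (so a half turn about z gives the same grasp; the last joint's range is limited). The gripper opens to 92 mm and grips with 3 to 60 N. Pads are 19 mm wide; open, the fingers measure 130 mm over their backs; the gripper's body (75 mm by 190 mm) begins 47 mm behind the grasp point.
Start: joints at [-1.298, 0.342, 1.524, -0, 1.275, -0.146], TCP at [0.214, -0.48, 0.244] pointing down, gripper open.
Joint ranges: [-2.53, 2.53], [-0.77, 2.02], [0.04, 2.7], [-1, 4.14], [0.28, 2.66], [-3.11, 3.11]. Speed limits (rad/s): [2.57, 2.57, 3.14, 3.14, 3.14, 3.14].

## Interface

Orientations are given as [roll, pitch, yaw] about the fixed x, y, z axes, in that order (R = Rz(yaw) Ry(pitch) Rx(roll)).
In Python, from cell import sensors, vision, hand_in gives the robot as it stands.
- The arm moves only by the tool step_arm, never from a script. Its argument "series" is a list of rows, each a list of 5 numbers: the opening, from 0 (shut) to 1 (fully open), then the shift along the world's x, y, z each as a share of 25 mm, from -1 to 1, then the turn about the world's z as a share of 0.08 rad, from -1 to 1. A call has 1 to 12 rows; each row shifts and turns the commanded pose from where the row before left it; what a row does not reach is not made up. A row lasts 1/10 s, in which the tool goes at most 50 mm and 8.59 degrees, less where a joint would pass 70% of its speed; a pose out of reach is approached as far as the arm can. A call with a number of a shift or a turn outside -1 to 1 is refused whole. A call with a gripper value outside its range is refused whole. The fingers move at their own pace and stop on an object; "squeeze" is the grip in N (left out, the last holds). Time passes only in rows, so rows that do not move let the fingers close. It gives the time, the measured TCP pose, the force and the opening at its end, in the units of the state.
- sensors.observe(): the state, without advancing time (a new reading comes with each control period).
- vision.read_camera(name): name is "side" or "top" or "wrist"; returns a dict with "pixels" (480x640x3 uint8, blue, green, red), "range_z" (480x640 float32, m along the optical axis (not along the pixel's ray), 0 where there is no reading), "camera_matrix" (3x3 intrinsics, pixels), "pose" (4x4, takes a point from camera to world coordinates). Camera axes: x right, y down, z forward; pixel columns grow to the right and rows downward; lengths in m; the calibration is good to about 2 mm. A picture is of the moment at which its call begins.
- hand_in(): hands the job in, once; it reports no verdict.
The state is a dict: "time": time; "qpos": joint angles; "qvel": joint speeds; "joint_efforts": joint torques, N m; "tool_pos": TCP position; "tool_rot": TCP orientation; "contact_force": force on the tool from outside, world axes, zero at the start; "torque": the same for the moment, N m; "opening": finger opening in m.
Only numpy, scipy, OpenCV 4.12 (cv2) and the standard library are available. Lean on these libraries where they do the work, as an engineer would, in place of code of your own. Each camera call takes 0.05 s, during which the arm holds its last target.

## Working session

There is one attempt and no reset: what is moved stays moved. The work goes in short steps, Python scripts to look and compute and a tool call to move; the robot and the scene stay as the last step left them, time stands still between calls to the robot, and variables do not carry over. Pictures are saved under pics/ and viewed, and the job is handed in when it is done.

Besides the shell and the picture viewer there is one more tool, called after "Call:" in YAML: its name, and indented under it one key for each argument. step_arm: Moves the arm, as the interface text tells. Its arguments: {"type":"object","properties":{"series":{"type":"array","items":{"type":"array","items":{"type":"number","minimum":-1,"maximum":1}}},"squeeze":{"type":"number"}},"required":["series"]}

```bash
mkdir -p pics; ls; python3 - <<'E'
from cell import sensors, vision
import cv2,numpy as np
for n in ["top","side"]:
    d=vision.read_camera(n); cv2.imwrite(f"pics/{n}0.png",d["pixels"]); np.savez(f"{n}0.npz",**d)
    print(n,d["camera_matrix"],d["pose"])
print(sensors.observe())
E
```

```text
pics
top [[557.85197141   0.         322.96255399]
 [  0.         557.85197141 243.10824901]
 [  0.           0.           1.        ]] [[-0.0246777  -0.99522351  0.09445201  0.49499153]
 [-0.99920557  0.02751273  0.02883174 -0.128645  ]
 [-0.03129266 -0.09366548 -0.99511183  1.08961593]
 [ 0.          0.          0.          1.        ]]
side [[458.40825568   0.         317.42085146]
 [  0.         458.40825568 241.77194747]
 [  0.           0.           1.        ]] [[-0.95853168 -0.14703899  0.24412405  0.38230176]
 [-0.28407255  0.56150096 -0.77718689  0.55589979]
 [-0.02279911 -0.8143072  -0.5799862   0.56222373]
 [ 0.          0.          0.          1.        ]]
{'time': 0.1, 'qpos': array([-1.29800769e+00,  3.42625999e-01,  1.52491607e+00,  1.11826740e-05,
        1.27539906e+00, -1.46018595e-01]), 'qvel': array([ 0.00043145, -0.00452769, -0.00245999, -0.00289368,  0.00029798,
       -0.00145263]), 'joint_efforts': array([ 2.10190083e-03, -4.32003665e+01, -2.44694388e+01,  7.19562708e-02,
        5.26588317e-02, -5.67088205e-05]), 'tool_pos': array([ 0.21342478, -0.47929172,  0.24313037]), 'tool_rot': array([-3.14026008e+00, -2.06784569e-04,  4.18803831e-01]), 'contact_force': array([-0.30594773, -0.10873043,  0.3249813 ]), 'torque': array([-0.04151033, -0.02002029, -0.03274815]), 'opening': 0.09192871041013435}
```

View pics/top0.png

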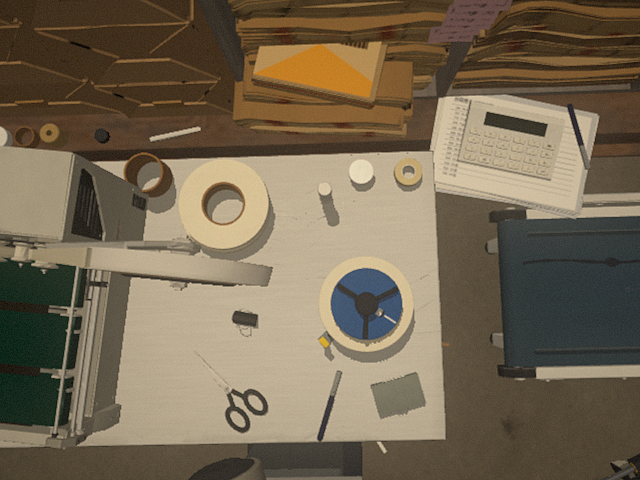

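View pics/side0.png

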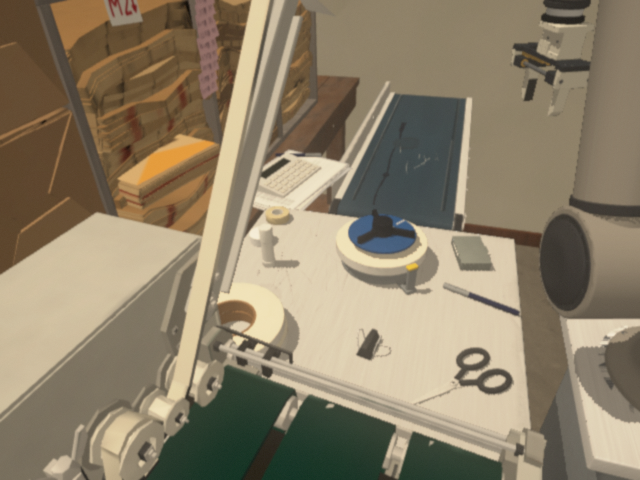

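```bash
cat > h.py <<'E'
import numpy as np,cv2
def ray(d,u,v,z):
    K=d["camera_matrix"];P=d["pose"];r=P[:3,:3]@np.linalg.solve(K,[u,v,1]);t=(z-P[2,3])/r[2];return P[:3,3]+t*r
def pt(d,u,v):
    K=d["camera_matrix"];P=d["pose"];z=float(d["range_z"][int(round(v)),int(round(u))]);return P[:3,:3]@(np.linalg.solve(K,[u,v,1])*z)+P[:3,3]
E
python3 - <<'E'
import numpy as np,cv2
im=cv2.imread("pics/top0.png")[245:370,300:430]
cv2.imwrite("pics/top0c.png",cv2.resize(im,None,fx=4.6,fy=4.6,interpolation=cv2.INTER_CUBIC))
E
```

```text
(no output)
```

View pics/top0c.png

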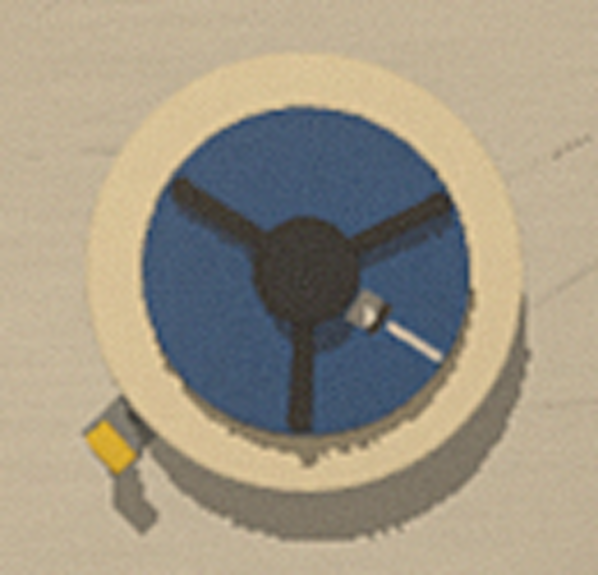

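The disc centre is at about (366.5,303.7) with the white line going lower right to (395.7,322.8). The yellow post is lower left at (324.3,342.2), and the ribs end at (340,286), (397,289) and (365,337).

```bash
cat > fit.py <<'E'
import numpy as np,cv2
from h import *
def blue(d):
    im=d["pixels"].astype(int); m=(im[...,0]-im[...,2]>40)&(im[...,0]<200); return m
E
python3 - <<'E'
from h import *
d=dict(np.load("top0.npz"))
f=lambda x,y:(x/4.6+300-.4,y/4.6+245-.4)
C=ray(d,*f(306,270),.0935); print("knob",C,pt(d,*f(306,270)))
L=ray(d,*f(440,358),.0675); L0=ray(d,*f(390,324),.0675);S=ray(d,*f(368,310),.0675);P=ray(d,*f(112,447),.059)
print("post",P,pt(d,*f(112,447)))
for n,q in [("L",L),("L0",L0),("S",S),("P",P),("r1",ray(d,*f(180,186),.0815)),("r2",ray(d,*f(448,200),.0815)),("r3",ray(d,*f(300,430),.0815))]:
    v=q-C; print(n,q.round(4),np.hypot(*v[:2]).round(4),np.degrees(np.arctan2(v[1],v[0])).round(1))
# roll top ellipse
for n,e in [("roll",[(88,265),(522,275),(305,52),(305,492)])]:
    Q=np.array([ray(d,*f(*p),.051) for p in e]);print(Q.round(4))
for n,e in [("disc",[(141,268),(470,270),(306,106),(304,434)])]:
    Q=np.array([ray(d,*f(*p),.0675) for p in e]);print(Q.round(4))
s=dict(np.load("side0.npz"))
# bystanders and obstacles: height max near
for dd in [d]:
    K=dd["camera_matrix"];z=dd["range_z"];v,u=np.mgrid[:480,:640]
    X=np.stack([(u-K[0,2])/K[0,0]*z,(v-K[1,2])/K[1,1]*z,z],-1)@dd["pose"][:3,:3].T+dd["pose"][:3,3]
    for (u0,v0) in [(324,190),(361,172),(408,172),(244,319),(260,275),(225,205),(330,400),(240,410),(230,265)]: print(u0,v0,X[v0,u0].round(3))
E
```

```text
knob [ 0.48032792 -0.17362978  0.0935    ] [ 0.48033216 -0.17361678  0.093788  ]
post [ 0.41185445 -0.09611597  0.059     ] [ 0.41191037 -0.09613784  0.05969311]
L [ 0.4443 -0.2263  0.0675] 0.0638 -124.4
L0 [ 0.458  -0.2072  0.0675] 0.0403 -123.7
S [ 0.4637 -0.1987  0.0675] 0.0301 -123.6
P [ 0.4119 -0.0961  0.059 ] 0.1034 131.5
r1 [ 0.514  -0.126   0.0815] 0.0584 54.7
r2 [ 0.506  -0.2303  0.0815] 0.0622 -65.7
r3 [ 0.4186 -0.1699  0.0815] 0.0619 176.5
[[ 0.4838 -0.088   0.051 ]
 [ 0.4756 -0.2618  0.051 ]
 [ 0.5674 -0.1779  0.051 ]
 [ 0.3918 -0.1723  0.051 ]]
[[ 0.4823 -0.1096  0.0675]
 [ 0.4784 -0.2394  0.0675]
 [ 0.5448 -0.1769  0.0675]
 [ 0.4159 -0.172   0.0675]]
324 190 [ 0.687 -0.104  0.086]
361 172 [ 0.733 -0.175  0.023]
408 172 [ 0.735 -0.269 -0.002]
244 319 [0.455 0.056 0.027]
260 275 [ 0.515 -0.057  0.594]
225 205 [0.679 0.095 0.002]
330 400 [ 0.3   -0.103  0.014]
240 410 [0.283 0.068 0.009]
230 265 [ 0.523 -0.037  0.626]
```

Call:
step_arm:
  series:
    - [0.9,0.88,0.98,0,0.57]
    - [0.9,0.88,0.98,0,0.57]
    - [0.9,0.88,0.98,0,0.57]
    - [0.9,0.88,0.98,0,0.57]
    - [0.9,0.88,0.98,0,0.57]
    - [0.9,0.88,0.98,0,0.57]
    - [0.9,0.88,0.98,0,0.57]
    - [0.9,0.88,0.98,0,0.57]
    - [0.9,0.88,0.98,0,0.57]
    - [0.9,0.88,0.98,0,0.57]
    - [0.9,0.88,0.98,0,0.57]
    - [0.9,0.88,0.98,0,0.57]

```text
time: 1.3
tool_pos: [0.4781, -0.1844, 0.2434]
tool_rot: [-3.141, 0.0, 0.968]
contact_force: [-0.4, -0.8, -0.4]
opening: 0.0825
```

Call:
step_arm:
  series:
    - [0.9,0.08,0.48,-0.5,0]
    - [0.9,0,0,-1,0]
    - [0.9,0,0,-1,0]
    - [0.9,0,0,-1,0]
    - [0.9,0,0,0,0]
    - [0.9,0,0,0,0]

```text
time: 1.9
tool_pos: [0.4795, -0.1737, 0.1564]
tool_rot: [-3.141, 0.0, 0.966]
contact_force: [0.8, -0.7, 1.0]
opening: 0.0828
```

```bash
python3 - <<'E'
from cell import sensors, vision
import cv2,numpy as np
d=vision.read_camera("wrist"); cv2.imwrite("pics/w1.png",d["pixels"]); np.savez("w1.npz",**d)
print(d["pose"])
d=vision.read_camera("side");im=d["pixels"][150:310,290:470]; cv2.imwrite("pics/s1.png",cv2.resize(im,None,fx=3.7,fy=3.7,interpolation=cv2.INTER_CUBIC))
E
```

```text
[[ 8.22556212e-01 -5.44474436e-01 -1.64161100e-01  5.22815694e-01]
 [-5.68683765e-01 -7.87656395e-01 -2.37057332e-01 -1.08854757e-01]
 [-2.30882937e-04  2.88348733e-01 -9.57525433e-01  2.97009242e-01]
 [ 0.00000000e+00  0.00000000e+00  0.00000000e+00  1.00000000e+00]]
```

View pics/w1.png

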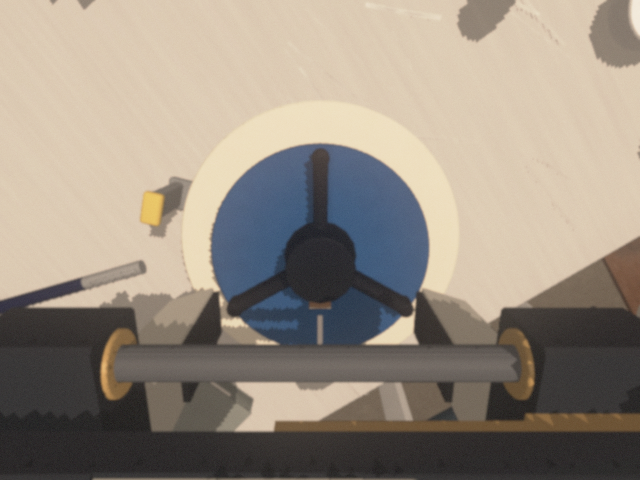

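View pics/s1.png

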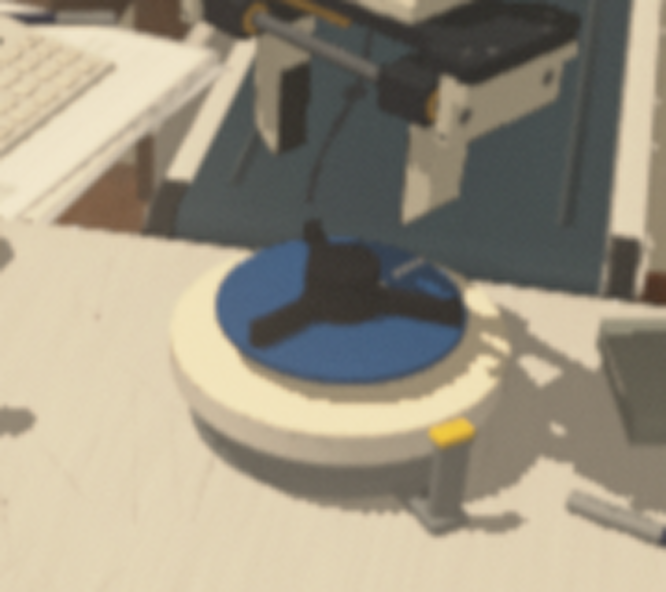

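The wrist view shows the disc between the open fingers. The knob is at (320,262), the white line points straight down at (320,330), and both fingertips are clear of the ribs, about 30° away. I'll lower beside the ribs and turn.

```bash
python3 - <<'E'
from h import *
d=dict(np.load("w1.npz"))
print(ray(d,320,262,.0935),pt(d,320,262),ray(d,152,208,.059),pt(d,152,208))
E
```

```text
[ 0.4831987  -0.16865723  0.0935    ] [ 0.48308869 -0.16882328  0.09293491] [ 0.41370927 -0.09413744  0.059     ] [ 0.41321585 -0.09407088  0.05792363]
```

Call:
step_arm:
  series:
    - [0.9,0,0,-0.9,0]
    - [0.9,0,0,-0.9,0]
    - [0.9,0,0,-0.9,0]
    - [0.9,0,0,0,0]
    - [0.9,0,0,0,0]

```text
time: 2.5
tool_pos: [0.4802, -0.174, 0.0899]
tool_rot: [3.14, -0.0, 0.966]
contact_force: [-0.5, 1.2, 0.2]
opening: 0.0828
```

Call:
step_arm:
  series:
    - [0.9,0,0,0,-0.4]
    - [0.9,0,0,0,-0.4]
    - [0.9,0,0,0,-0.4]
    - [0.9,0,0,0,-0.4]
    - [0.9,0,0,0,-0.5]
    - [0.9,0,0,0,-0.5]
    - [0.9,0,0,0,-0.5]
    - [0.9,0,0,0,-0.5]
    - [0.9,0,0,0,-0.5]
    - [0.9,0,0,0,-0.5]
    - [0.9,0,0,0,-0.5]
    - [0.9,0,0,0,-0.4]

```text
time: 3.7
tool_pos: [0.4807, -0.1742, 0.0909]
tool_rot: [3.138, -0.002, 0.524]
contact_force: [0.2, -0.4, 0.1]
opening: 0.0824
```

```bash
cat > look.py <<'E'
import sys
from cell import sensors, vision
from h import *
n=sys.argv[1]
w=vision.read_camera("wrist"); t=vision.read_camera("top"); np.savez("t%s.npz"%n,**t); np.savez("w%s.npz"%n,**w)
a=cv2.resize(w["pixels"],(560,420)); b=cv2.resize(t["pixels"][245:370,300:430],None,fx=3,fy=3,interpolation=cv2.INTER_CUBIC)
cv2.imwrite(f"pics/w{n}.png",w["pixels"]); cv2.imwrite(f"pics/t{n}.png",b)
s=sensors.observe(); print(s["tool_pos"],s["tool_rot"],s["contact_force"],s["torque"])
E
python3 look.py 2
```

```text
[ 0.48065513 -0.17418144  0.09070451] [ 3.13840690e+00 -1.94010066e-03  5.25774044e-01] [ 0.21363167  0.06745025 -0.23760753] [ 0.01212409 -0.02649627  0.02560602]
```

View pics/w2.png

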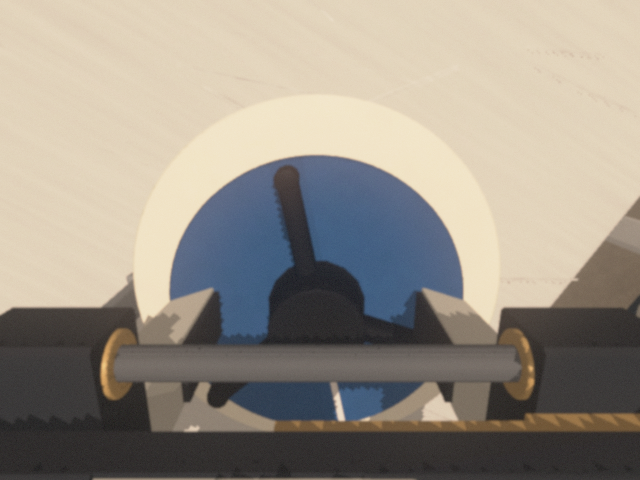

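The right finger now bears on a rib near (395,325), and the disc has turned about 12°, as expected. I'll keep turning.

Call:
step_arm:
  series:
    - [0.9,0,0,0,-0.5]
    - [0.9,0,0,0,-0.6]
    - [0.9,0,0,0,-0.7]
    - [0.9,0,0,0,-0.7]
    - [0.9,0,0,0,-0.7]
    - [0.9,0,0,0,-0.7]
    - [0.9,0,0,0,-0.7]
    - [0.9,0,0,0,-0.7]
    - [0.9,0,0,0,-0.7]
    - [0.9,0,0,0,-0.7]
    - [0.9,0,0,0,-0.7]
    - [0.9,0,0,0,-0.7]

```text
time: 5.0
tool_pos: [0.4804, -0.1741, 0.0901]
tool_rot: [3.141, -0.002, -0.123]
contact_force: [0.3, 0.5, 0.5]
opening: 0.0828
```

Call:
step_arm:
  series:
    - [0.9,0,0,0,-0.7]
    - [0.9,0,0,0,-0.7]
    - [0.9,0,0,0,-0.7]
    - [0.9,0,0,0,-0.6]
    - [0.9,0,0,0,-0.6]
    - [0.9,0,0,0,-0.5]
    - [0.9,0,0,0,-0.4]
    - [0.9,0,0,0,-0.3]
    - [0.9,0,0,0,-0.2]
    - [0.9,0,0,0,0]

```text
time: 6.0
tool_pos: [0.4798, -0.1738, 0.0892]
tool_rot: [3.141, -0.001, -0.498]
contact_force: [-0.4, 0.3, -0.4]
opening: 0.0824
```

```bash
python3 look.py 3
```

```text
[ 0.47963116 -0.17373151  0.08898028] [ 3.14146253e+00 -4.34586956e-04 -4.97384423e-01] [ 0.65315572 -0.2424762  -0.09510137] [ 0.01553555 -0.04297987  0.00894295]
```

View pics/w3.png

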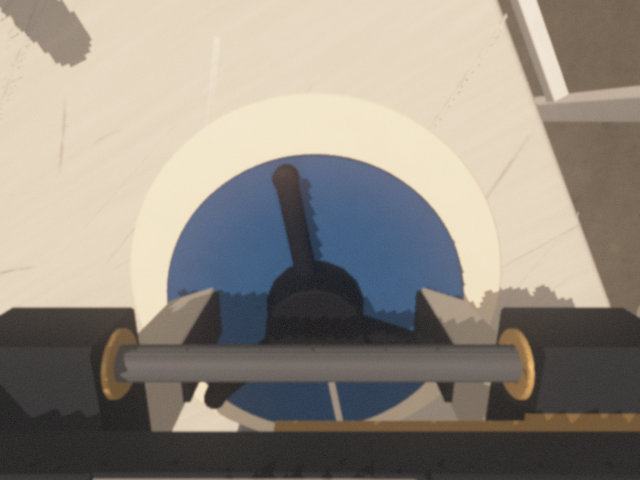

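View pics/t3.png

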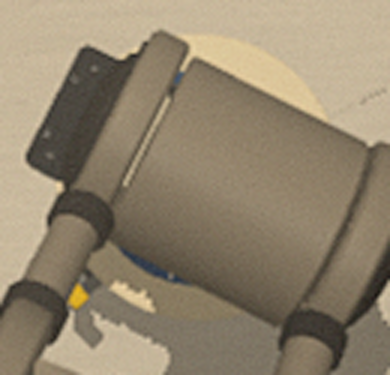

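The disc stays locked to the tool's turn, with the rib tip at (287,175) in both views. I'll compute the disc angle from the rib tip and the line.

```bash
cat > ang.py <<'E'
from h import *
C=np.array([.480,-.1743])
for n in "1","2","3":
    d=dict(np.load(f"w{n}.npz"))
    tip={"1":(320,155),"2":(287,175),"3":(287,175)}[n]
    ln={"1":((320,318),(320,343)),"2":((335,385),(341,417)),"3":((333,385),(340,417))}[n]
    T=ray(d,*tip,.0815)
    print(n,"rib180 ->",T, np.hypot(*(T[:2]-C)),(np.degrees(np.arctan2(*(T[:2]-C)[::-1]))+180)%360)
    a,b=[ray(d,*p,.0675)[:2] for p in ln]; v=b-a; print("  line dir",np.degrees(np.arctan2(v[1],v[0])), "tip", b, np.degrees(np.arctan2(*(b-C)[::-1])))
E
python3 ang.py
```

```text
1 rib180 -> [ 0.51412854 -0.12386439  0.0815    ] 0.060897524281351534 235.91474915308578
  line dir -124.54593705847964 tip [ 0.44730409 -0.22108312] -124.94903072198247
2 rib180 -> [ 0.52508974 -0.13459253  0.0815    ] 0.0600813469472463 221.36818273779272
  line dir -140.114925958428 tip [ 0.43467615 -0.21292533] -139.562108062379
3 rib180 -> [ 0.53581974 -0.19190408  0.0815    ] 0.05852988534171166 162.49609232192716
  line dir 162.7144160978375 tip [ 0.42319226 -0.15545455] 161.6472085907271
```

Call:
step_arm:
  series:
    - [0.9,0,0,0,-0.5]
    - [0.9,0,0,0,-0.6]
    - [0.9,0,0,0,-0.6]
    - [0.9,0,0,0,-0.6]
    - [0.9,0,0,0,-0.6]
    - [0.9,0,0,0,-0.6]
    - [0.9,0,0,0,-0.6]
    - [0.9,0,0,0,-0.6]
    - [0.9,0,0,0,-0.5]
    - [0.9,0,0,0,-0.4]
    - [0.9,0,0,0,-0.3]
    - [0.9,0,0,0,0]

```text
time: 7.3
tool_pos: [0.4795, -0.1736, 0.0887]
tool_rot: [3.141, 0.0, -0.97]
contact_force: [0.2, -0.3, 0.0]
opening: 0.0825
```

```bash
python3 look.py 4
```

```text
[ 0.47944915 -0.17356195  0.08871568] [ 3.14142845e+00  2.50758676e-04 -9.69292653e-01] [ 0.12745479 -0.42655224 -0.00938213] [0.13609216 0.03893599 0.03062016]
```

View pics/w4.png

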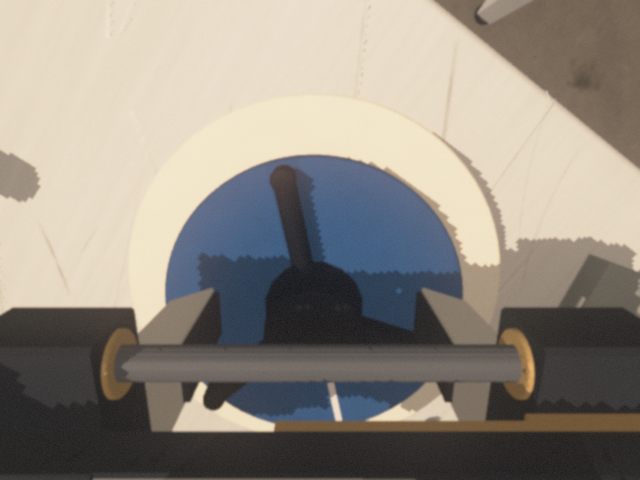

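Call:
step_arm:
  series:
    - [0.9,0,0,0,-0.25]
    - [0.9,0,0,0,-0.25]
    - [0.9,0,0,0,-0.2]
    - [0.9,0,0,0,0]
    - [0.9,0,0,0,0.4]
    - [0.9,0,0,0,0.4]
    - [0.9,0,0,0,0]
    - [0.9,0,0,0.6,0]
    - [0.9,0,0,1,0]
    - [0.9,0,0,1,0]
    - [0.9,0,0,1,0]
    - [0.9,0,0,0,0]

```text
time: 8.6
tool_pos: [0.4811, -0.1744, 0.182]
tool_rot: [-3.139, -0.006, -0.963]
contact_force: [0.2, 0.8, 0.4]
opening: 0.0824
```

Call:
step_arm:
  series:
    - [0.5,0.5,-1,0.5,0]
    - [0.5,0.5,-1,0,0]
    - [0,0.5,-1,0,0]
    - [0,0.5,-1,0,0]
    - [0,0.5,-1,0,0]
    - [0,0.5,-1,0,0]
    - [0,0.5,-1,0,0]
    - [0,0.5,-1,0,0]
    - [0,0,0,0,0]
  squeeze: 10

```text
time: 9.5
tool_pos: [0.5796, -0.3763, 0.1888]
tool_rot: [3.141, 0.001, -0.965]
contact_force: [-1.1, 1.3, -0.5]
opening: 0.0153
```

```bash
python3 look.py 5; python3 - <<'E'
from cell import vision
import cv2
im=vision.read_camera("side")["pixels"]
cv2.imwrite("pics/s5.png",cv2.resize(im[180:310,310:450],None,fx=4.5,fy=4.5,interpolation=cv2.INTER_CUBIC))
E
```

```text
[ 0.57895531 -0.37335136  0.18944212] [ 3.14093209e+00  2.84084648e-03 -9.63044247e-01] [-0.24007324  0.66201454 -0.75600027] [ 0.18049784  0.04740058 -0.03436073]
```

View pics/t5.png

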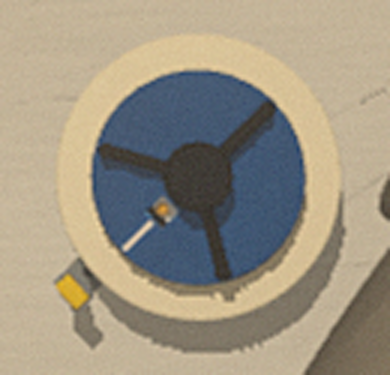

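View pics/s5.png

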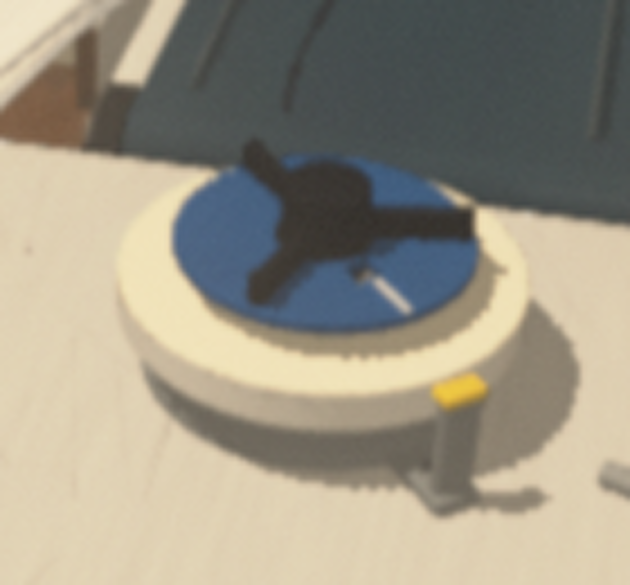

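View pics/w5.png

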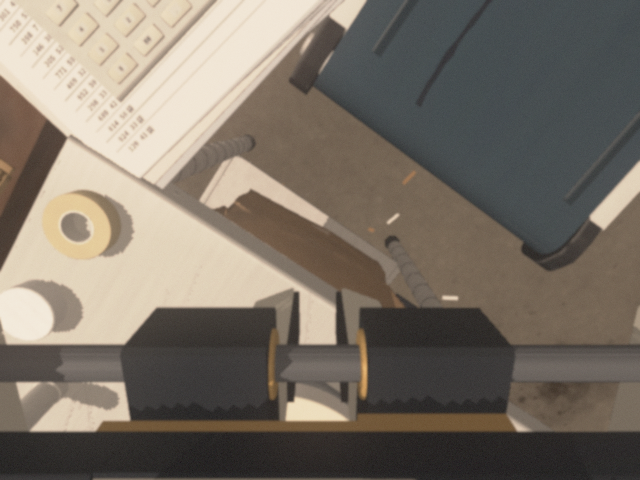

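The brass pin now shows inside the slot at crop (163,209). The line runs from (153,221) to (124,249), and the post cap is at (73,289). I'll check this numerically at larger scale.

```bash
python3 - <<'E'
from h import *
d=dict(np.load("t5.npz"))
im=d["pixels"][298:352,310:372]; cv2.imwrite("pics/t5c.png",cv2.resize(im,None,fx=10,fy=10,interpolation=cv2.INTER_CUBIC))
f=lambda x,y:(x/3+300-.33,y/3+245-.33)
C=np.array([.480,-.1743])
A=lambda v:np.degrees(np.arctan2(v[1],v[0]))
a=ray(d,*f(153,221),.0675)[:2];b=ray(d,*f(124,249),.0675)[:2];P=ray(d,*f(73,289),.059)[:2]
K=ray(d,*f(198,177),.0935)[:2]
print("knob",K,"line dir",A(b-a),"tip",A(b-C),"post",A(P-C),"postK",A(P-K))
for n,p,o in [("r60",(102,149),60),("r180",(269,107),180),("r300",(222,276),300)]:
    T=ray(d,*f(*p),.0815)[:2]; print(n,np.hypot(*(T-C)),(A(T-C)-o)%360)
E
```

```text
knob [ 0.47968804 -0.17281   ] line dir 132.28585173096965 tip 132.77411806659464 post 130.5417826020135 postK 130.9551958204931
r60 0.06049341874343197 13.098845616381269
r180 0.05871774056594192 133.16175630150147
r300 0.06039500105436326 250.8901258184356
```

View pics/t5c.png

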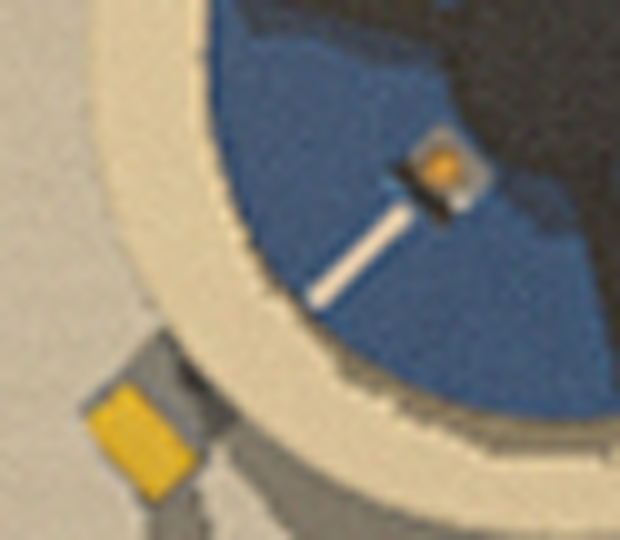

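The angle is within about 1.5° of the post, or 0.8 mm at the slot, and the pin sits centred in the slot. Next I'll press the knob with the fingers shut.

Call:
step_arm:
  series:
    - [0,-0.5,1,0,0]
    - [0,-0.5,1,0,0]
    - [0,-0.5,1,0,0]
    - [0,-0.5,1,0,0]
    - [0,-0.5,1,0,0]
    - [0,-0.5,1,0,0]
    - [0,-0.5,1,0,0]
    - [0,-0.5,1,0,0]
    - [0,0,0,0,0]
    - [0,0,0,0,0]

```text
time: 10.65
tool_pos: [0.4793, -0.1727, 0.1918]
tool_rot: [-3.141, -0.001, -0.96]
contact_force: [1.0, 0.2, 0.0]
opening: 0.0002
```

Call:
step_arm:
  series:
    - [0,0,0,-1,0]
    - [0,0,0,-1,0]
    - [0,0,0,-0.5,0]
    - [0,0,0,-0.3,0]
    - [0,0,0,0,0]
    - [0,0,0,0,0]

```text
time: 11.25
tool_pos: [0.48, -0.1741, 0.1217]
tool_rot: [-3.141, -0.001, -0.962]
contact_force: [0.5, 0.9, 0.3]
opening: 0.0006
```

Call:
step_arm:
  series:
    - [0,0,0,-0.2,0]
    - [0,0,0,-0.15,0]
    - [0,0,0,-0.08,0]
    - [0,0,0,-0.08,0]
    - [0,0,0,-0.08,0]
    - [0,0,0,0,0]

```text
time: 11.85
tool_pos: [0.4795, -0.1736, 0.1064]
tool_rot: [3.141, 0.0, -0.962]
contact_force: [-0.1, -0.9, 0.3]
opening: 0.0004
```

Call:
step_arm:
  series:
    - [0,0,0,-0.06,0]
    - [0,0,0,-0.06,0]
    - [0,0,0,0,0]

```text
time: 12.15
tool_pos: [0.4795, -0.1736, 0.1033]
tool_rot: [3.142, 0.0, -0.962]
contact_force: [-0.9, 0.6, 1.3]
opening: 0.0
```

The force reads lower than expected, so I'll look before continuing.

```bash
python3 look.py 6; python3 - <<'E'
from cell import vision
import cv2
im=vision.read_camera("side")["pixels"]
cv2.imwrite("pics/s6.png",cv2.resize(im[180:310,310:450],None,fx=4.5,fy=4.5,interpolation=cv2.INTER_CUBIC))
E
```

```text
[ 0.4795308  -0.17364607  0.10335094] [ 3.14149411e+00  6.41618726e-05 -9.62046522e-01] [0.52278414 0.3948541  0.78996551] [0.12525045 0.08196202 0.04641749]
```

View pics/s6.png

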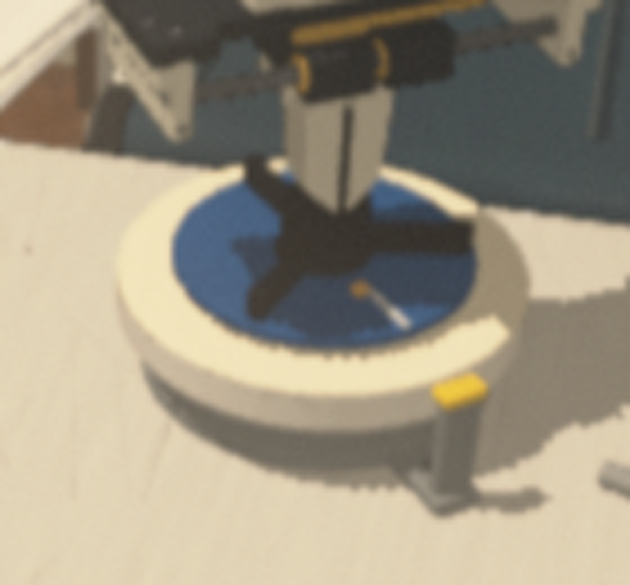

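View pics/w6.png

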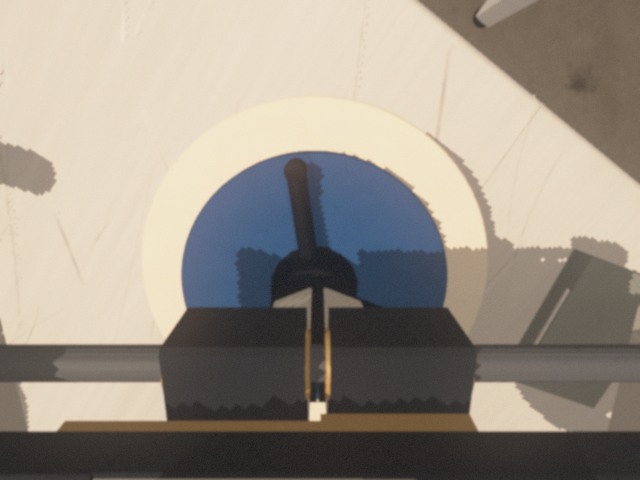

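The fingers are centred on the knob, the pin is coming through the slot at crop (358,289), and the disc is going down. I'll go on.

Call:
step_arm:
  series:
    - [0,0,0,-0.06,0]
    - [0,0,0,-0.06,0]
    - [0,0,0,0,0]

```text
time: 12.6
tool_pos: [0.4795, -0.1736, 0.1008]
tool_rot: [3.142, -0.0, -0.962]
contact_force: [-2.2, 0.4, 5.9]
opening: 0.0007
```

Call:
step_arm:
  series:
    - [0,0,0,-0.04,0]
    - [0,0,0,-0.04,0]
    - [0,0,0,0,0]

```text
time: 12.9
tool_pos: [0.4796, -0.1737, 0.1006]
tool_rot: [-3.141, -0.001, -0.962]
contact_force: [-7.0, 3.3, 23.7]
opening: 0.0005
```

The fingertips stopped at 83.6 mm and the force rose to 24 N, so the disc is home. I'll lift off and check.

Call:
step_arm:
  series:
    - [0,0,0,0.2,0]
    - [0,0,0,0.5,0]
    - [0,0,0,1,0]
    - [0,0,0,1,0]
    - [0,0,0,1,0]
    - [0,0.5,-1,0,0]
    - [0,0.5,-1,0,0]
    - [0,0.5,-1,0,0]
    - [0,0.5,-1,0,0]
    - [0,0.5,-1,0,0]
    - [0,0.5,-1,0,0]
    - [0,0.5,-1,0,0]

```text
time: 14.1
tool_pos: [0.5674, -0.3496, 0.1902]
tool_rot: [3.141, 0.001, -0.962]
contact_force: [0.8, -0.8, 0.2]
opening: 0.0006
```

Call:
step_arm:
  series:
    - [0,0,-1,0,0]
    - [0,0,0,0,0]
    - [0,0,0,0,0]

```text
time: 14.4
tool_pos: [0.5667, -0.3736, 0.1899]
tool_rot: [3.141, 0.002, -0.963]
contact_force: [-1.0, -0.1, -0.4]
opening: 0.0007
```

```bash
python3 look.py 7; python3 - <<'E'
from cell import vision
from h import *
im=vision.read_camera("side")["pixels"]
cv2.imwrite("pics/s7.png",im)
d=dict(np.load("t7.npz"));o=dict(np.load("top0.npz")); cv2.imwrite("pics/t7f.png",d["pixels"])
for n,(u,v) in dict(knob=(366,305),roll=(325,300),post=(324,342),disc=(370,285)).items():
    print(n,pt(d,u,v)[2].round(4),pt(o,u,v)[2].round(4))
P=lambda x,z:np.median([pt(x,366+i,304+j)[2] for i in range(-4,5) for j in range(-4,5)])
print(P(d,0),P(o,0))
for n,(x0,y0,x1,y1) in dict(glue=(312,178,336,205),wax=(345,156,378,188),tape=(392,156,424,188),clip=(228,304,262,336),post=(316,330,334,354)).items():
    a=d["pixels"][y0:y1,x0:x1].astype(int);b=o["pixels"][y0:y1,x0:x1].astype(int); print(n,np.abs(a-b).mean())
E
```

```text
[ 0.56695902 -0.37264887  0.19068771] [ 3.14158571e+00  1.04741326e-03 -9.61472773e-01] [-0.68369948  0.27872412 -1.23495368] [0.11339171 0.04629961 0.00445915]
knob 0.0877 0.0945
roll 0.0523 0.0516
post 0.0581 0.0597
disc 0.0593 0.0693
0.08415037566140526 0.0942696093290114
glue 2.6419753086419755
wax 2.4605429292929295
tape 2.6311848958333335
clip 2.8204656862745097
post 2.6882716049382718
```

View pics/t7.png

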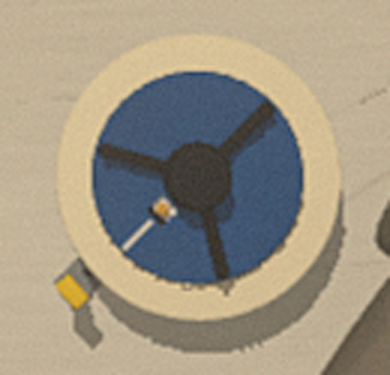

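View pics/s7.png

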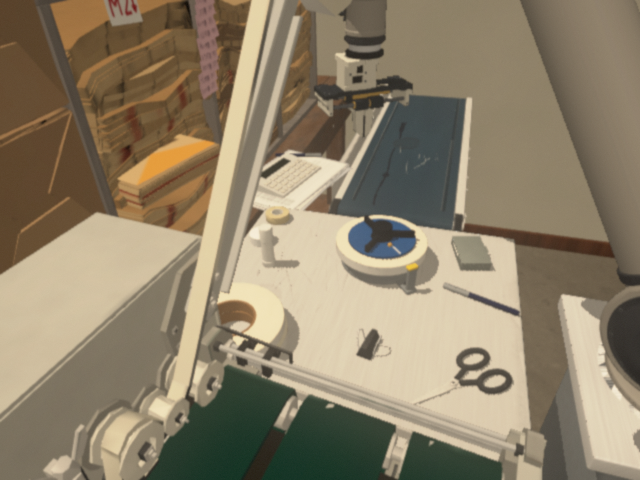

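The knob dropped 10.1 mm (94.3 to 84.2 mm by the same sensor), the pin shows in the slot at crop (162,209), and the bystanders are unchanged. The arm is clear, so I'm handing in.

```bash
python3 -c "
from cell import hand_in
print(hand_in())"
```

```text
the job is handed in; nothing more can be done
None
```

The disc is fully home on the hub with its slot over the drive pin, and the job is handed in at about 14.5 s.

I turned the disc about 104° clockwise with one fingertip against a rib. I then pressed the knob down with the fingers shut, lifted off and moved clear.

- **Alignment:** the white line was within about 1–2° of the index post, about 0.8 mm off at the slot. The brass pin shows in the slot.
- **Height:** the knob top dropped 10.1 mm by the depth camera. Fingertip height when it stopped was 83.6 mm, against 83.5 mm expected.
- **Force:** it stayed near zero until the end, then rose to about 24 N as the disc bottomed out.
- **Bystanders:** the camera images show the glue stick, wax tub, clear tape and bulldog clip unchanged, and the post too.

**Disagreements:** the wrist camera put the knob about 5 mm from where the top camera did. I went by the top camera, and the fingers landed centred on the knob. While the disc was sliding down, the force mostly read about 1 N or less, below the roughly 4 N expected. A camera check showed it was moving down properly.

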